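# Hang a canister on the gravity rail of a refill counter

## Task

Take the canister that has the roller hanger and hang it by its two wheels on the open upper end of the sloping rail, uphill of the sprung gate: lower it gently by feel until the rail carries it, while you still hold it. Then push it down the rail through the gate, never forcing the thin rail, let go just past the gate so that it rolls by itself, and see that it comes to rest against the rubber stop with the gate shut behind it. Leave the other canisters, the jar and the scoop where they are.

Things in the scene. Friction and masses are not known exactly. Their poses are not given: they have to be found in the camera images.
- stand: Stand of the rail: base plate 130 x 130 x 12 mm, square post 275 mm high. Origin: centre of its underside. y axis: level, along the rail, uphill; x: level, across the rail, away from the robot. A 12 mm steel tube (x = 0) rises from the post at 6 degrees along +y to a free open end at y = 470. Its clamp's height on the post is set by hand and not measured; the tube is held only at the post and springs.
- load_place (a point): Loading place, on the tube's line at y = 410 of the stand; axes as the stand's. It is a fixed point, 241 mm above the counter: the real top of the tube here is anywhere from 15 mm below to 15 mm above it, unmeasured. The tube gives way here by 0.2 mm per newton pressed down (0.1 mm per newton at y = 280). Over 16 N between hanger and tube is forcing it.
- gate_place (a point): Where the sprung gate crosses the tube, y = 345 of the stand, 65 mm downhill of the loading place (a fixed point like that one, 241 mm up). The gate's bracket and pin stand on the +x side only: out to 46 mm from the tube, from 14 mm below its axis to 28 mm above.
- gate (a joint): Gate arm, steel, 42 x 4 x 12 mm, level across the tube at axle height, on an upright pin. 0 = shut; it cannot swing uphill. The wheels push it open downhill (rad, to 1.4) and its spring shuts it. It takes some 3 to 7 N along the rail. Both wheels must pass: it touches from hanger centre y = 391 of the stand, rubs sideways on the wheels down to y = 265, then springs shut behind.
- stop_place (a point): Where a hanger rests at the lower end: the hanger's centre when its lower wheel touches the rubber stop collar (48 mm in diameter) in front of the post, y = 70 of the stand. Height nominal (205 mm, the tube's top there plus or minus 15). The wheels turn with a light drag; let go on the rail, the hanger rolls down here in 1 to 3 s.
- grip_tab (a point): Black grip tab on top of the roller hanger: 10 mm thick (x), 34 wide (y), 44 high; the point is 20 mm below its top, with a steel cap plate 22 mm below the point. Hanger axes: z up, y along the wheels' line, x from its plate to its open side. At the start it stands on its canister on the counter, this point 238 mm up, y axis within 0.55 rad of the stand's. Weight 0.31 to 0.49 kg.
- wheel_line (a point): On the hanger, 66 mm straight below grip_tab: the bottom of the wheels' treads, half-way between the two wheels; this point comes to lie on the tube's top. Wheels at y = -26 and +26, tread radius 14, flange radius 18 (so 4 mm lower), groove 16 mm wide for the 12 mm tube. Hung, the hanger's x and y axes point as the stand's, its open side (+x) away from the robot.
- canister_mid (a point): Centre of the hanger's square white canister, 74 x 74 x 90 mm (lid included), 193 mm below grip_tab. It is joined to the wheels by a strap whose top is 64 mm below the flanges (x from -18 to +8) and a 4 mm plate at x = -14 to -18, 24 mm wide (84 mm beside the wheels): the tube enters this hook from the +x side, between flanges and strap.
- canister_a_mid (a point): Centre of a plain white canister without hanger, 74 x 74 x 85 mm, standing on the counter.
- canister_b_mid (a point): Centre of another such plain canister, 74 x 74 x 85 mm.
- canister_tall_mid (a point): Centre of a tall plain canister, 85 x 85 x 190 mm, beside the stand.
- jar_mid (a point): Centre of a glass jar with a steel cap, 76 mm in diameter, 100 mm high.
- scoop_mid (a point): Centre of the 80 x 55 x 35 mm bowl of a steel scoop, whose handle reaches 150 mm from there.
Not all that is in view belongs to the job. Leave any orange look-alike of the part that bears grip_tab alone.

How it is judged:
On the way, in this order (a step that is already met when the one before it is completed fails the run):
1. the hanger's wheels rest on the rail uphill of the gate, the rail carrying at least 1.5 N, while the robot still holds it (contact force between hanger and rail_c0 above 1.5 N and contact force between the fingers and hanger above 1 N and y of grip_tab in the frame of stand between 0.375 and 0.46 m and x of grip_tab in the frame of stand between -0.009 and 0.009 m and angle between hanger's own z axis and vertical below 0.2 rad), for 0.3 s.
2. the hanger pushes the gate open, riding on the rail (value of joint gate above 0.5 rad and contact force between hanger and rail_c0 above 0.5 N and x of grip_tab in the frame of stand between -0.009 and 0.009 m).
3. past the gate and in the upper half of the rail, the hanger is let go and rolls free on the rail (contact force between the fingers and hanger below 0.1 N and y of grip_tab in the frame of stand between 0.18 and 0.285 m and contact force between hanger and rail_c0 above 0.5 N and x of grip_tab in the frame of stand between -0.009 and 0.009 m).
4. the hanger rolls on, untouched, in the lower half of the rail (contact force between the fingers and hanger below 0.1 N and y of grip_tab in the frame of stand between 0.09 and 0.17 m and linear speed of hanger above 0.02 m/s and x of grip_tab in the frame of stand between -0.009 and 0.009 m).
At the end, for the whole second after the job is handed in: The hanger hangs on the rail by both wheels at the stop (centre within 15 mm of y = 70 mm along the rail, within 9 mm of the tube's line), upright within 0.15 rad, at rest, let go, and the gate is shut (below 0.15 rad) (y of grip_tab in the frame of stand between 0.055 and 0.085 m and x of grip_tab in the frame of stand between -0.009 and 0.009 m and angle between hanger's own z axis and vertical below 0.15 rad and contact force between hanger and rail_c0 above 1.5 N and linear speed of hanger below 0.02 m/s and contact force between the fingers and hanger below 0.1 N and value of joint gate below 0.15 rad); the robot touches nothing.
It fails at once if the hanger is forced on the rail with more than 16 N (contact force between hanger and rail_c0 above 16 N).
It fails at once if another canister, the jar or the scoop is moved more than 25 mm (distance of any of canister_a_mid, canister_b_mid, canister_tall_mid, jar_mid, scoop_mid from where it was at the start of the episode above 0.025 m).
It also fails if it takes over 64 s, if anything falls off the work surface, if the arm or the gripper's body presses on something with over 40 N, if the wrist force passes 120 N, or if a joint passes its speed limit or range.

## Robot

A 6-joint arm with a two-finger parallel gripper is mounted at the origin on the work surface. World frame = base frame: x ahead of the robot, y to its left, z up, the work surface at z = 0. Lengths are in m, angles in rad, forces in N, time in s.
With the tool pointing down it reaches from about 0.35 to 0.975 m from the base axis. Payload 4.9 kg.
Tool frame: the origin (TCP) lies midway between the tips of the shut fingers; the grasp point (between the pads) lies 19 mm behind it; y points along the fingers, z is the direction in which the jaws open and shut, and the axes are right-handed (so a half turn about y gives the same grasp; the last joint's range is limited). The gripper opens to 85 mm and grips with 20 to 120 N. Pads are 22 mm wide; open, the fingers measure 114 mm over their backs; the gripper's body (76 mm by 85 mm) begins 54 mm behind the grasp point. The pads swing forward as they close: fully open they stand 13 mm farther back than shut.
Start: joints at [-1.449, 0.053, 1.613, -0, 1.476, -0.119], TCP at [0.149, -0.607, 0.231] pointing down, gripper open.
Joint ranges: [-3.01, 3.01], [-1.01, 2.22], [0.06, 2.58], [-1.02, 4.17], [0.09, 2.62], [-3.14, 3.14]. Speed limits (rad/s): [2.57, 2.57, 3.14, 3.14, 3.14, 3.14].

## Interface

Orientations are given as a unit quaternion [w, x, y, z].
In Python, from plant import * gives the robot as it stands.
- The arm moves only by the shell command python3 -m crank 'ROWS'. ROWS is JSON, a list that holds one entry, the list of rows, each a list of 5 numbers: the gripper command: -1 is shut, 1 is fully open, values between are in proportion, then the shift along the tool's x, y, z in cm, then the turn about the tool's y in degrees. In form: [[[jaw, dx, dy, dz, twist], ...]]. A call has 1 to 8 rows; each row shifts and turns the commanded pose from where the row before left it, along the tool's axes as they then stand; what a row does not reach is not made up. A row lasts 1/8 s, in which the tool goes at most 62.5 mm and 10.7 degrees, less where a joint would pass 70% of its speed; a pose out of reach is approached as far as the arm can. A call with a gripper value outside its range is refused whole. The fingers move at their own pace and stop on an object; the grip force is fixed at half the most. Time passes only in rows, so rows that do not move let the fingers close. It gives the time, the measured TCP pose, the force and the opening at its end, in the units of the state.
- state(): the state, without advancing time (a new reading comes with each control period).
- grab_frame(name): name is "scene" or "side" or "wrist"; returns a dict with "frame" (420x560x3 uint8, red, green, blue), "fx", "fy", "cx", "cy" (pixels), "pose" (4x4, takes a point from camera to world coordinates). Camera axes: x right, y up, looking along -z (the intrinsics and any distortion apply to the point x, -y, -z); pixel columns grow to the right and rows downward; lengths in m; the calibration is good to about 2 mm. The wrist camera is an equidistant fisheye: a pixel r from the principal point sees the ray r / f radians off the axis. A picture is of the moment at which its call begins. There is no depth.
- job_done(): hands the job in, once; it reports no verdict.
The state is a dict: "time": time; "joint_pos": joint angles; "joint_vel": joint speeds; "joint_efforts": joint torques, N m; "tool_pos": TCP position; "tool_rot": TCP orientation; "contact_force": force on the tool from outside, world axes, zero at the start; "ft_torque": the same for the moment, N m; "gripper_width": opening from 0.0 (shut) to 1.0 (fully open).
Only numpy, scipy, OpenCV 4.12 (cv2) and the standard library are available. Lean on these libraries where they do the work, as an engineer would, in place of code of your own. Each camera call takes 0.05 s, during which the arm holds its last target.

## Working session

There is one attempt and no reset: what is moved stays moved. The work goes in short steps, Python scripts to look and compute and a shell command to move; the robot and the scene stay as the last step left them, time stands still between calls to the robot, and variables do not carry over. Pictures are saved under pics/ and viewed, and the job is handed in when it is done.

```bash
ls; mkdir -p pics; cat > h.py <<'E'
from plant import *
import numpy as np, cv2
def snap(n,tag):
    d=grab_frame(n); np.savez(f'pics/{tag}.npz',**{k:d[k] for k in d})
    cv2.imwrite(f'pics/{tag}.png',cv2.cvtColor(d['frame'],cv2.COLOR_RGB2BGR)); return d
E
python3 - <<'E'
from h import *
s=state(); print(s)
for n in ['scene','side','wrist']:
    d=snap(n,n+'0'); print(n,{k:d[k] for k in d if k!='frame'})
E
```

```text
pics
{'time': 0.0, 'joint_pos': array([-1.44899215e+00,  5.33783507e-02,  1.61428205e+00, -5.03575597e-06,
        1.47599523e+00, -1.18974689e-01]), 'joint_vel': array([ 0.00221075,  0.0003037 ,  0.00097787, -0.00352729, -0.00066087,
        0.00140435]), 'joint_efforts': array([ 2.19489098e-04, -3.93679404e+01, -3.70177746e+01, -9.34516106e-05,
        7.15691902e-03,  6.62242996e-06]), 'tool_pos': array([ 0.14897584, -0.6063501 ,  0.23005683]), 'tool_rot': array([ 0.08492002, -0.08492562,  0.70271767, -0.70125894]), 'contact_force': array([ 0.22403385, -0.00482519,  1.01474917]), 'ft_torque': array([-0.02275177,  0.00105597, -0.03842078]), 'gripper_width': 1.0005014894514825}
scene {'fx': 426.0320580437556, 'fy': 426.0320580437556, 'cx': 276.5686651704429, 'cy': 205.3590359596074, 'pose': array([[ 0.45524401, -0.49367682,  0.74096969,  1.14897911],
       [ 0.89024283,  0.23849926, -0.38805387, -0.40061353],
       [ 0.01485248,  0.83630216,  0.54806761,  0.66455125],
       [ 0.        ,  0.        ,  0.        ,  1.        ]])}
side {'fx': 420.37151898420285, 'fy': 420.37151898420285, 'cx': 284.44698052315596, 'cy': 204.49736751610342, 'pose': array([[-0.96919877,  0.13309736, -0.20721688,  0.1945111 ],
       [-0.24626296, -0.53358967,  0.80909617,  0.94149167],
       [-0.00288022,  0.83520486,  0.54993141,  0.80226028],
       [ 0.        ,  0.        ,  0.        ,  1.        ]])}
wrist {'fx': 325.19226210127806, 'fy': 325.19226210127806, 'cx': 283.54636859349614, 'cy': 207.06359069822938, 'pose': array([[ 0.23748667,  0.92455188,  0.29799984,  0.22503823],
       [-0.97138722,  0.226867  ,  0.07027255, -0.58700151],
       [-0.00263571, -0.30616203,  0.95197577,  0.37125015],
       [ 0.        ,  0.        ,  0.        ,  1.        ]])}
```

View pics/scene0.png

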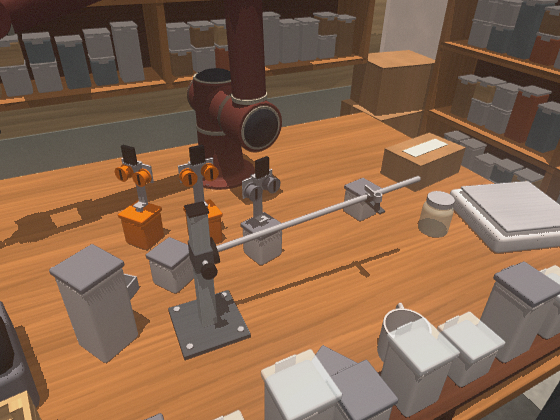

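View pics/side0.png

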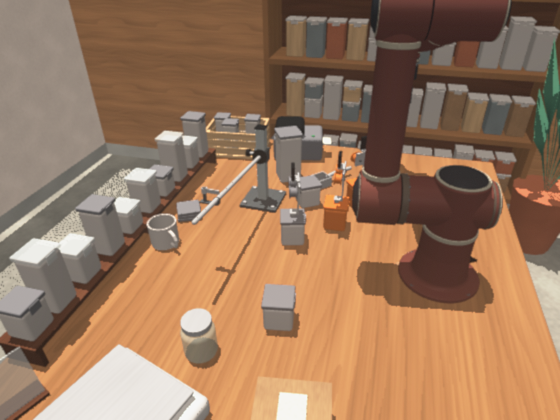

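View pics/wrist0.png

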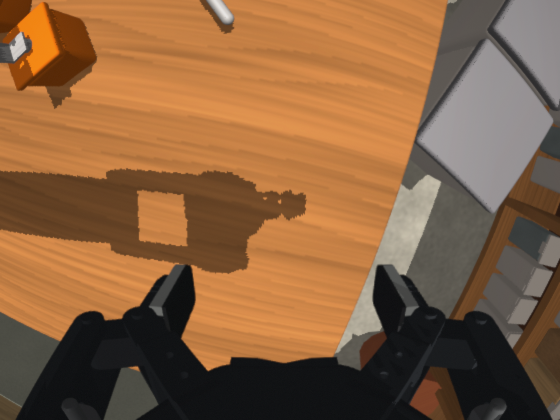

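The scene view shows the stand with its base at about (207,325), the tube running from (215,248) to (418,180), and the gate bracket at (373,197). The grey hanger canister is at (262,240) with its tab at (262,168). Two orange look-alikes stand to its left. I'll zoom in on both views.

```bash
python3 - <<'E'
import cv2
a=cv2.imread('pics/scene0.png');b=cv2.imread('pics/side0.png')
cv2.imwrite('pics/z1.png',cv2.resize(a[130:360,160:440],None,fx=2.8,fy=2.6,interpolation=cv2.INTER_CUBIC)[:600,:800])
cv2.imwrite('pics/z2.png',cv2.resize(b[110:260,180:380],None,fx=4,fy=4,interpolation=cv2.INTER_CUBIC))
E
```

```text
(no output)
```

View pics/z1.png

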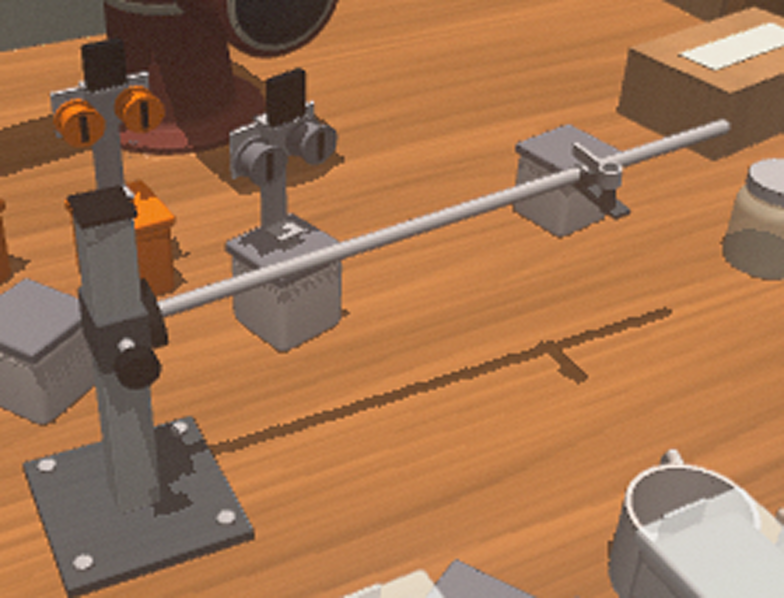

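View pics/z2.png

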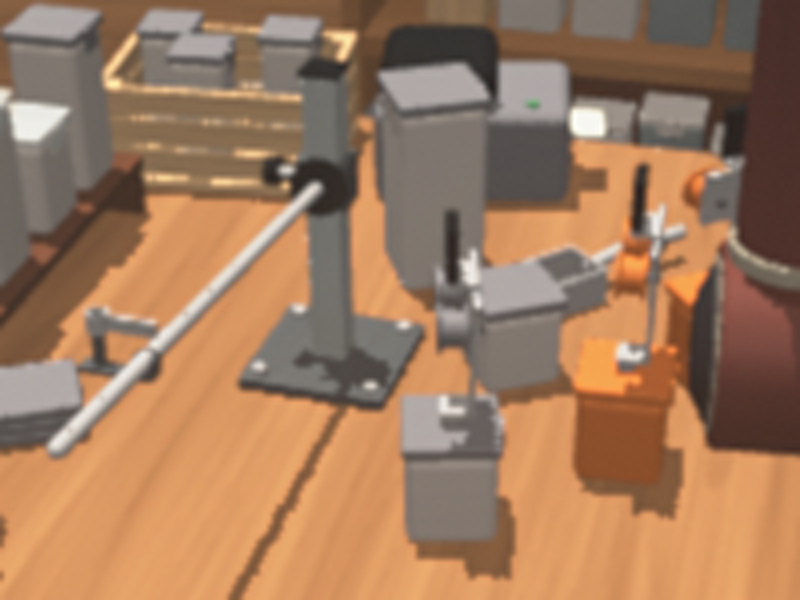

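```bash
cat >> h.py <<'E'
def proj(d,P):
    P=np.atleast_2d(P); T=np.linalg.inv(d['pose']); c=(T[:3,:3]@P.T).T+T[:3,3]
    return np.c_[d['cx']+d['fx']*c[:,0]/-c[:,2], d['cy']+d['fy']*(-c[:,1])/-c[:,2]]
def projf(d,P):
    P=np.atleast_2d(P); T=np.linalg.inv(d['pose']); c=(T[:3,:3]@P.T).T+T[:3,3]
    v=np.c_[c[:,0],-c[:,1],-c[:,2]]; r=np.hypot(v[:,0],v[:,1]); th=np.arctan2(r,v[:,2])
    return np.c_[d['cx']+d['fx']*th*v[:,0]/r, d['cy']+d['fy']*th*v[:,1]/r]
def load(t): return dict(np.load(f'pics/{t}.npz'))
from scipy.optimize import least_squares
def tri(obs):
    f=lambda P: np.concatenate([((projf if fish else proj)(d,P)[0]-uv) for d,uv,fish in obs])
    r=least_squares(f,[0.6,-0.3,0.15]); return r.x, np.sqrt(np.mean(r.fun**2))
def fr(x,y,yaw,pts):
    c,s=np.cos(yaw),np.sin(yaw); p=np.atleast_2d(pts).astype(float)
    return np.c_[x+c*p[:,0]-s*p[:,1], y+s*p[:,0]+c*p[:,1], p[:,2]]
E
python3 - <<'E'
from h import *
A=load('scene0');B=load('side0')
z1=lambda X,Y:np.array([160+X/2.8,130+Y/2.6]); z2=lambda X,Y:np.array([180+X/4,110+Y/4])
def T(n,a,b): print(n,*[np.round(v,4) for v in tri([(A,z1(*a),0),(B,z2(*b),0)])])
T('tube end',(727,125),(57,447)); T('tube clamp',(162,310),(318,187))
T('tab top',(287,73),(453,212)); 
# base plate corners, match order
sc=[(25,467),(190,418),(254,535),(70,592)]; 
for c in sc:
    d=A;u=z1(*c);
    r=least_squares(lambda p:proj(A,[p[0],p[1],.012])[0]-u,[.6,-.3]).x; print('sc',r.round(4))
for c in [(302,306),(425,325),(378,405),(240,383)]:
    u=z2(*c); r=least_squares(lambda p:proj(B,[p[0],p[1],.012])[0]-u,[.6,-.3]).x; print('sd',r.round(4))
E
```

```text
tube end [0.5974 0.2226 0.2299] 0.4771
tube clamp [ 0.5769 -0.2184  0.1823] 0.6131
tab top [ 0.4272 -0.059   0.2603] 0.6023
sc [ 0.5148 -0.3102]
sc [ 0.5177 -0.1837]
sc [ 0.6484 -0.189 ]
sc [ 0.6407 -0.3151]
sd [ 0.6245 -0.3116]
sd [ 0.5073 -0.3066]
sd [ 0.5144 -0.1734]
sd [ 0.6372 -0.177 ]
```

```bash
python3 - <<'E'
import cv2
a=cv2.imread('pics/scene0.png');b=cv2.imread('pics/side0.png')
A=cv2.resize(a[150:265,235:295],None,fx=5,fy=5,interpolation=cv2.INTER_CUBIC)
B=cv2.resize(b[155:255,265:325],None,fx=5,fy=5,interpolation=cv2.INTER_CUBIC)
B=cv2.copyMakeBorder(B,0,A.shape[0]-B.shape[0],40,0,0)
cv2.imwrite('pics/z3.png',cv2.hconcat([A,B]))
E
```

```text
(no output)
```

View pics/z3.png

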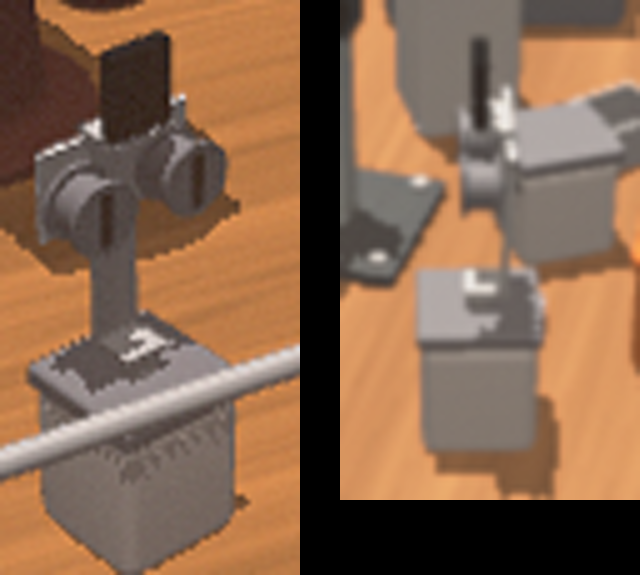

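```bash
python3 - <<'E'
from h import *
A=load('scene0');B=load('side0')
q=lambda X,Y:(235+X/5,150+Y/5); w=lambda X,Y:(265+(X-340)/5,155+Y/5)
L=.037;b=.035
O=[(A,(.005,-.017,.258),q(100,52)),(A,(.005,.017,.258),q(170,32)),(A,(.005,-.017,.214),q(105,138)),(A,(.005,.017,.214),q(170,122)),
(A,(-L,-L,.09),q(28,375)),(A,(-L,L,.09),q(148,312)),(A,(-b,-b,0),q(42,518)),(A,(b,-b,0),q(130,573)),(A,(b,b,0),q(235,512)),
(B,(0,0,.258),w(480,38)),(B,(L,L,.09),w(418,343)),(B,(-L,L,.09),w(543,343)),(B,(L,-L,.09),w(418,270)),(B,(b,b,0),w(423,447)),(B,(-b,b,0),w(533,450))]
f=lambda p:np.concatenate([proj(d,fr(*p,m))[0]-u for d,m,u in O])
r=least_squares(f,[.43,-.06,0],loss='soft_l1'); print(r.x); print(f(r.x).reshape(-1,2).round(1))
print(np.linalg.inv(r.jac.T@r.jac).diagonal()**.5)
# stand
z1=lambda X,Y:np.array([160+X/2.8,130+Y/2.6]); z2=lambda X,Y:np.array([180+X/4,110+Y/4])
h=.065
S=[(A,(-h,-h,.012),z1(25,467)),(A,(-h,h,.012),z1(190,418)),(A,(h,h,.012),z1(254,535)),(A,(h,-h,.012),z1(70,592)),
(B,(h,-h,.012),z2(302,306)),(B,(-h,-h,.012),z2(425,325)),(B,(-h,h,.012),z2(378,405)),(B,(h,h,.012),z2(240,383))]
def g(p):
    o=[proj(d,fr(*p[:3],m))[0]-u for d,m,u in S]
    e=fr(*p[:3],(0,.470,p[3]))
    o+=[2*(proj(A,e)[0]-z1(727,125)),2*(proj(B,e)[0]-z2(57,447))]
    for k,(d,u) in enumerate([(A,z1(445,219)),(B,z2(190,313)),(A,z1(162,310)),(B,z2(300,205))]):
        e2=fr(*p[:3],(0,p[4+k],p[3]-(.470-p[4+k])*np.tan(np.radians(6))))
        o.append(2*(proj(d,e2)[0]-u))
    return np.concatenate(o)
r=least_squares(g,[.576,-.246,-.045,.23,.2,.2,.05,.05]); print(r.x); print(r.fun.reshape(-1,2).round(1))
print(np.linalg.inv(r.jac.T@r.jac).diagonal()**.5)
print('load pt axis',fr(*r.x[:3],(0,.41,r.x[3]-.06*.1051)))
E
```

```text
[ 0.42467125 -0.05829223  0.26290209]
[[ 2.1  0.9]
 [ 0.4  0. ]
 [ 1.3  2.2]
 [ 0.3  0.3]
 [-1.1 -2.7]
 [-0.8 -1.8]
 [-1.5 -1.1]
 [-0.5  2.4]
 [ 0.6  1.9]
 [ 0.4  2.1]
 [-0.1 -1.3]
 [ 0.5 -1.6]
 [-0.2 -1. ]
 [-0.2  1.7]
 [ 1.   0.9]]
[0.00131237 0.00128091 0.0284315 ]
[ 0.57733145 -0.24808177 -0.04426477  0.22884009  0.23340899  0.2750891
  0.02991798  0.06250575]
[[-0.6 -1.8]
 [ 1.1 -1.2]
 [ 0.7 -1.8]
 [-0.6 -0.4]
 [-3.5 -1.1]
 [-0.4 -0.6]
 [ 0.3 -1.1]
 [-1.3 -1.7]
 [-1.7  0.9]
 [-1.4  0.6]
 [-0.3 -1. ]
 [-0.2 -0.2]
 [-0.  -0. ]
 [-0.7 -0.7]]
[0.00077604 0.00072199 0.00260493 0.00059916 0.00124989 0.0025514
 0.00113724 0.0033996 ]
load pt axis [[0.59547408 0.16151663 0.22253409]]
```

```bash
python3 - <<'E'
from h import *
A=load('scene0');B=load('side0')
def gp(d,u,z): return least_squares(lambda p:proj(d,[p[0],p[1],z])[0]-u,[.6,0]).x.round(3)
print('can a',gp(A,(363,187),.085),gp(B,(279,300),.085)); print('jar',gp(A,(439,200),.1),gp(B,(198,322),.1))
print('can b',gp(A,(172,250),.085),gp(B,(308,182),.085))
print('tall',gp(A,(90,266),.19))
print('scoop',gp(B,(320,182),.03))
from scipy.spatial.transform import Rotation as R
s=state(); q=s['tool_rot']; M=R.from_quat(q[[1,2,3,0]]).as_matrix(); print(M.round(3))
yaw=.263
# candidate: tool z = +-hanger x ; tool y = -Z
for sg in(1,-1):
    z=sg*np.array([np.cos(yaw),np.sin(yaw),0]); y=np.array([0,0,-1.]); x=np.cross(y,z); Mt=np.c_[x,y,z]
    dR=M.T@Mt; print(sg,np.degrees(R.from_matrix(dR).as_rotvec()).round(2))
g=np.array([.4247,-.0583,.238+.004-.019]); print('TCP target',g,'delta tool',(M.T@(g-s['tool_pos'])*100).round(2))
E
```

```text
can a [0.386 0.259] [0.378 0.278]
jar [0.54  0.375] [0.526 0.395]
can b [ 0.423 -0.27 ] [ 0.422 -0.267]
tall [ 0.536 -0.426]
scoop [ 0.397 -0.37 ]
[[-0.971 -0.     0.238]
 [-0.238  0.002 -0.971]
 [-0.    -1.    -0.002]]
1 [ 6.000e-02 -9.127e+01 -8.000e-02]
-1 [8.000e-02 8.873e+01 6.000e-02]
TCP target [ 0.4247 -0.0583  0.223 ] delta tool [-39.85   0.82 -46.66]
```

```bash
python3 -m crank '[[[1,0,-2,0,-10],[1,0,-2,0,-10],[1,0,-2,0,-10],[1,0,-2,0,-10],[1,0,-2,0,-10],[1,0,-2,0,-10],[1,0,-2,0,-10],[1,0,-2,0,-10]]]'
cat >> h.py <<'E'
from scipy.spatial.transform import Rotation as R
def goal(p,yaw,s=None):
    s=s or state(); q=s['tool_rot']; M=R.from_quat(q[[1,2,3,0]]).as_matrix()
    z=np.array([np.cos(yaw),np.sin(yaw),0]); y=np.array([0,0,-1.]); Mt=np.c_[np.cross(y,z),y,z]
    print('t',round(s['time'],2),'tcp',s['tool_pos'].round(4),'F',s['contact_force'].round(2),'w',round(s['gripper_width'],3))
    print('tool shift cm',(M.T@(np.array(p)-s['tool_pos'])*100).round(2),'rot deg',np.degrees(R.from_matrix(M.T@Mt).as_rotvec()).round(2))
E
python3 -c "
from h import *
goal((.4247,-.0583,.36),.263)"
```

```text
time: 1.15
tool_pos: [0.149, -0.6068, 0.3914]
tool_rot: [0.518, -0.517, 0.482, -0.481]
contact_force: [0.4, -0.8, 0.1]
gripper_width: 1.0
t 1.15 tcp [ 0.149  -0.6068  0.3914] F [ 0.37 -0.75  0.1 ] w 1.0
tool shift cm [-52.72   3.19  31.44] rot deg [ -0.   -10.94  -0.05]
```

```bash
python3 -m crank '[[[1,-5,0,3,0],[1,-5,0,3,0],[1,-5,0,3,0],[1,-5,0,3,0],[1,-5,0,3,0],[1,-5,0,3,0],[1,-5,0,3,0],[1,-5,0,3,0]]]'
python3 -m crank '[[[1,0,0,0,-5],[1,0,0,0,-6],[1,0,0,0,0]]]'
python3 -c "
from h import *
goal((.4247,-.0583,.36),.263); snap('wrist','w1')"
```

```text
time: 2.15
tool_pos: [0.3624, -0.1901, 0.3911]
tool_rot: [0.516, -0.516, 0.483, -0.483]
contact_force: [0.2, -0.7, 0.8]
gripper_width: 1.006
time: 2.52
tool_pos: [0.362, -0.1916, 0.391]
tool_rot: [-0.56, 0.56, -0.432, 0.431]
contact_force: [0.4, -0.5, -0.3]
gripper_width: 1.002
t 2.52 tcp [ 0.362  -0.1916  0.391 ] F [ 0.36 -0.5  -0.28] w 1.002
tool shift cm [-11.3    3.1    9.46] rot deg [ 0.02 -0.31 -0.02]
```

View pics/w1.png

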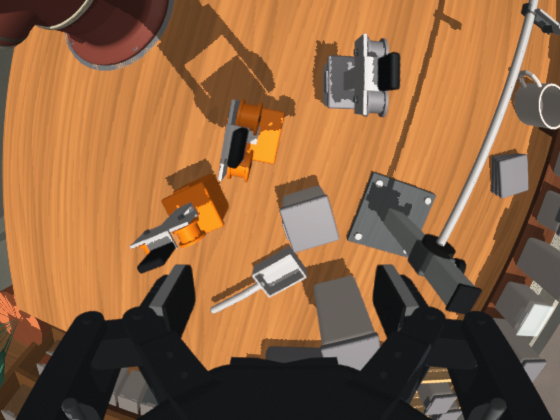

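The wrist view shows the hanger tab at (389,71) and the canister at (345,95), with the tube from (440,240) to (530,10). I'll move above the tab, then fine-measure.

```bash
python3 -m crank '[[[1,-4,0,3.2,0],[1,-4,0,3.2,0],[1,-3.3,0,3.1,0],[1,0,0,0,0],[1,0,0,0,0]]]'
python3 -c "
from h import *
goal((.4247,-.0583,.36),.263); d=snap('wrist','w2')
f=d['frame']; 
for z in (.09,):
  print(projf(d,fr(.4247,-.0583,.263,[(.005,-.017,.258),(.005,.017,.258),(-.005,.017,.258),(-.005,-.017,.258),(.037,-.037,.09),(.037,.037,.09),(-.037,.037,.09),(-.037,-.037,.09)])).round(1))
"
```

```text
time: 3.2
tool_pos: [0.4249, -0.0589, 0.3912]
tool_rot: [-0.56, 0.56, -0.432, 0.432]
contact_force: [-0.2, -0.6, 0.2]
gripper_width: 0.998
t 3.2 tcp [ 0.4249 -0.0589  0.3912] F [-0.16 -0.62  0.17] w 0.998
tool shift cm [-0.06  3.12 -0.  ] rot deg [ 0.03 -0.34  0.01]
[[289.4 215.4]
 [289.3 178.2]
 [277.7 178.3]
 [278.2 215.5]
 [310.2 189.3]
 [310.8 136.8]
 [256.3 137.2]
 [257.7 189.7]]
```

View pics/w2.png

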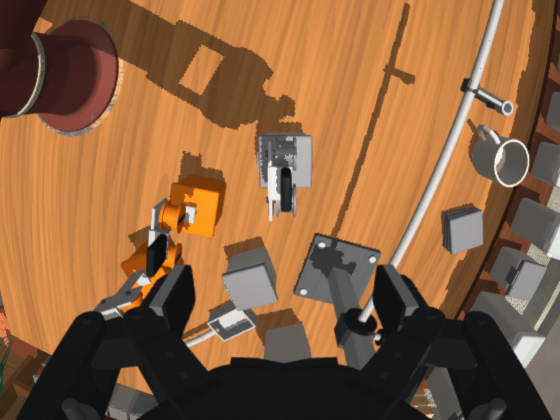

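```bash
python3 - <<'E'
import cv2
a=cv2.imread('pics/w2.png')
cv2.imwrite('pics/z4.png',cv2.resize(a[120:230,230:340],None,fx=5,fy=5,interpolation=cv2.INTER_CUBIC))
E
```

```text
(no output)
```

View pics/z4.png

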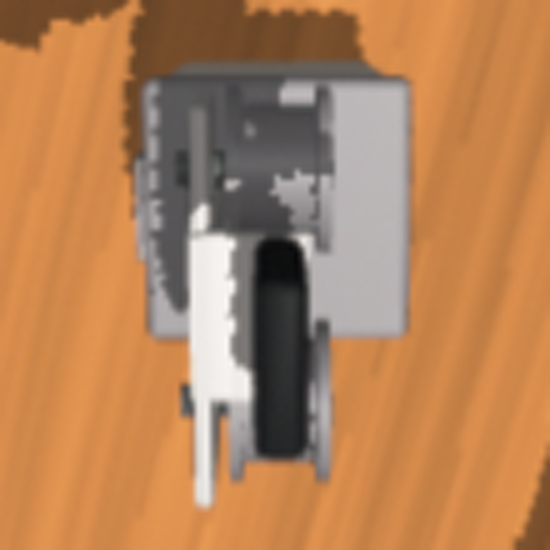

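```bash
python3 -c "
from h import *
goal((.4263,-.0562,.223),.263)"
python3 -m crank '[[[1,0,5,0,0],[1,0,5,0,0],[1,-0.2,2,0.2,0],[1,0,0,0,0]]]'
python3 -c "
from h import *
goal((.4263,-.0562,.223),.263); d=snap('wrist','w3');snap('side','s3');snap('scene','c3')
p=fr(.4263,-.0562,.263,[(.005,-.017,.258),(.005,.017,.258),(-.005,.017,.258),(-.005,-.017,.258)]); print(projf(d,p).round(1))"
```

```text
t 3.25 tcp [ 0.4248 -0.0592  0.3912] F [ 0.21 -0.09 -0.53] w 1.002
tool shift cm [-0.26 16.82  0.23] rot deg [ 0.02 -0.39  0.01]
time: 3.75
tool_pos: [0.4259, -0.0564, 0.2705]
tool_rot: [-0.56, 0.56, -0.433, 0.431]
contact_force: [0.0, 0.5, 0.4]
gripper_width: 0.997
t 3.75 tcp [ 0.4259 -0.0564  0.2705] F [0.01 0.51 0.36] w 0.997
tool shift cm [-0.    4.75  0.05] rot deg [ 0.11 -0.36 -0.07]
[[293.7 288.3]
 [294.  231.4]
 [274.4 231.5]
 [275.5 288.4]]
```

View pics/w3.png

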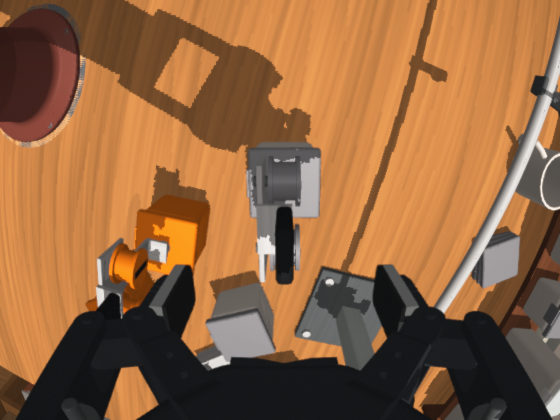

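```bash
python3 -m crank '[[[1,-0.1,2.5,0,0],[1,0,2.2,0,0],[1,0,0,0,0]]]'
python3 -m crank '[[[0,0,0,0,0],[-0.3,0,0,0,0],[-0.5,0,0,0,0],[-1,0,0,0,0],[-1,0,0,0,0],[-1,0,0,0,0],[-1,0,0,0,0],[-1,0,0,0,0]]]'
python3 -c "
from h import *
goal((.4263,-.0562,.223),.263); d=snap('wrist','w4');print(state()['ft_torque'])"
```

```text
time: 4.28
tool_pos: [0.4261, -0.055, 0.2245]
tool_rot: [-0.56, 0.56, -0.432, 0.431]
contact_force: [0.4, -0.3, -0.1]
gripper_width: 1.0
time: 5.28
tool_pos: [0.4264, -0.0551, 0.2247]
tool_rot: [0.56, -0.56, 0.431, -0.432]
contact_force: [-0.0, 0.2, 2.8]
gripper_width: 0.108
t 5.28 tcp [ 0.4264 -0.0551  0.2247] F [-0.01  0.15  2.77] w 0.108
tool shift cm [ 0.1   0.17 -0.04] rot deg [-0.03 -0.28  0.03]
[-0.12233197 -0.00582098  0.04168318]
```

View pics/w4.png

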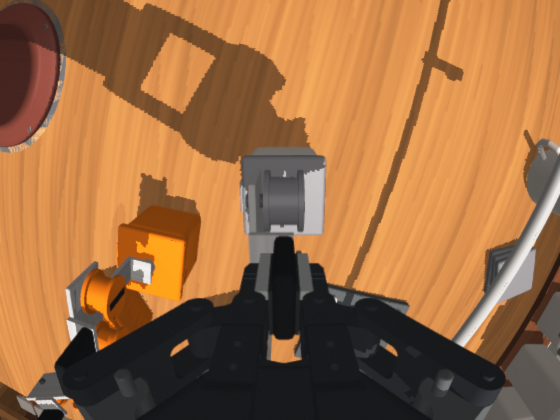

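```bash
python3 -m crank '[[[-1,0,-0.5,0,0],[-1,0,-1.5,0,0],[-1,0,-2.5,0,0],[-1,0,-2.5,0,0],[-1,0,-2.5,0,0],[-1,0,-2.5,0,0],[-1,0,-1,0,0],[-1,0,0,0,0]]]'
python3 -c "
from h import *
goal((.488,.17,.355),-.044); snap('scene','c5');snap('side','s5');snap('wrist','w5')
for i in range(5): print(state()['contact_force'],state()['ft_torque'])"
```

```text
time: 6.32
tool_pos: [0.4263, -0.055, 0.3548]
tool_rot: [0.56, -0.56, 0.431, -0.432]
contact_force: [-0.1, -0.2, -4.9]
gripper_width: 0.106
t 6.33 tcp [ 0.4263 -0.055   0.3548] F [-0.09 -0.18 -4.93] w 0.106
tool shift cm [-2.018e+01 -2.000e-02  1.171e+01] rot deg [-0.04 17.32  0.02]
[-0.28116986  0.41924311 -4.64653244] [-0.02887539 -0.02978042 -0.00183533]
[-0.28116986  0.41924311 -4.64653244] [-0.02887539 -0.02978042 -0.00183533]
[-0.28116986  0.41924311 -4.64653244] [-0.02887539 -0.02978042 -0.00183533]
[-0.28116986  0.41924311 -4.64653244] [-0.02887539 -0.02978042 -0.00183533]
[-0.28116986  0.41924311 -4.64653244] [-0.02887539 -0.02978042 -0.00183533]
```

View pics/c5.png

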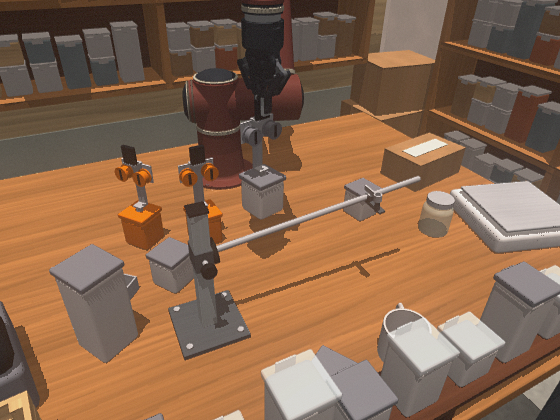

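View pics/s5.png

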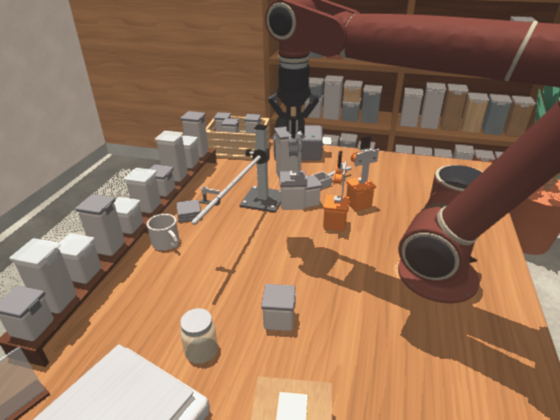

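```bash
python3 -m crank '[[[-1,-2,0,1.2,0],[-1,-4,0,2.3,0],[-1,-5,0,2.9,0],[-1,-5,0,2.9,0],[-1,-3.2,0,1.8,0],[-1,-1,0,0.6,0],[-1,0,0,0,5],[-1,0,0,0,6]]]'
python3 -m crank '[[[-1,0,0,0,5],[-1,0,0,0,1.3],[-1,0,0,0,0],[-1,0,0,0,0]]]'
python3 -c "
from h import *
goal((.488,.1715,.304),-.044); snap('scene','c6');snap('side','s6');snap('wrist','w6')"
```

```text
time: 7.48
tool_pos: [0.4874, 0.1697, 0.3531]
tool_rot: [-0.515, 0.516, -0.484, 0.484]
contact_force: [0.2, 0.0, -3.8]
gripper_width: 0.109
time: 7.98
tool_pos: [0.4877, 0.17, 0.3542]
tool_rot: [0.489, -0.489, 0.511, -0.511]
contact_force: [-0.1, -0.0, -4.0]
gripper_width: 0.111
t 7.97 tcp [0.4877 0.17   0.3542] F [-0.14 -0.01 -3.98] w 0.111
tool shift cm [-0.16  5.02  0.03] rot deg [0.02 0.04 0.01]
```

View pics/c6.png

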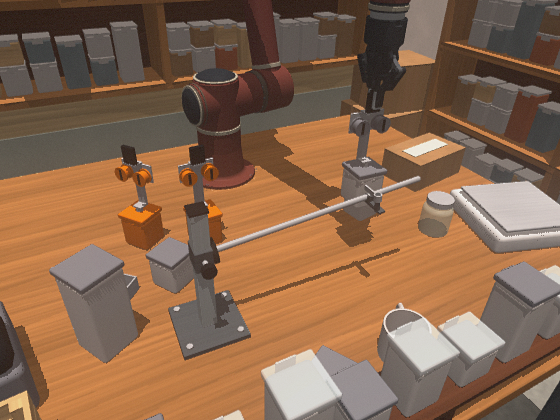

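View pics/s6.png

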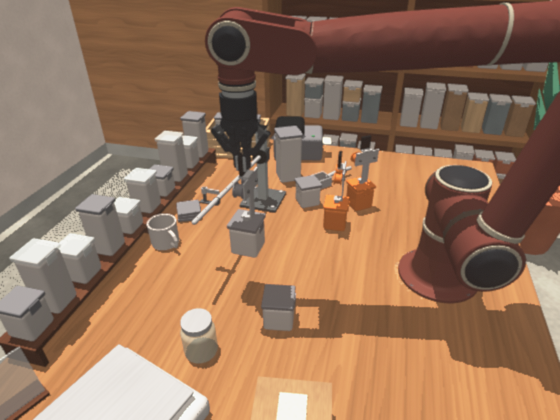

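View pics/w6.png

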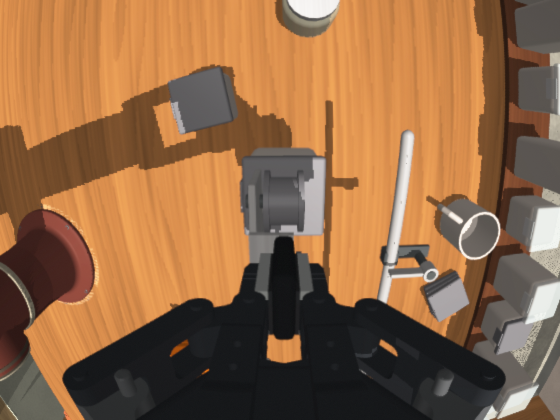

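```bash
python3 - <<'E'
from h import *
d=load('w6');p=(.5773,-.2481,-.0443); zt=.2288
print('pred centre line',[projf(d,fr(*p,(0,y,zt-(.47-y)*.1051)))[0].round(1) for y in(.47,.41,.36,.34,.3)])
A=load('scene0');B=load('side0')
z1=lambda X,Y:np.array([160+X/2.8,130+Y/2.6]); z2=lambda X,Y:np.array([180+X/4,110+Y/4])
print(tri([(A,z1(727,125),0),(B,z2(57,447),0),(d,(407,134),1)]))
import cv2
a=cv2.imread('pics/w6.png'); cv2.imwrite('pics/z6.png',cv2.resize(a[110:310,360:460],None,fx=3,fy=3,interpolation=cv2.INTER_CUBIC))
E
```

```text
pred centre line [array([409.8, 138. ]), array([401.7, 202.6]), array([393.9, 249.7]), array([390.7, 266.6]), array([384.3, 297.2])]
(array([0.59542737, 0.22476168, 0.22939241]), np.float64(0.5855937248792135))
```

View pics/z6.png

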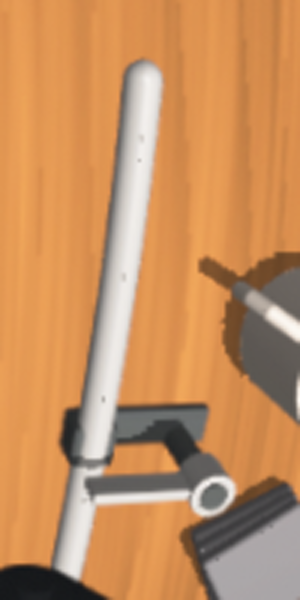

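```bash
python3 -m crank '[[[-1,-0.8,1,0,0],[-1,0,2,0,0],[-1,0,2,0,0],[-1,0,0,0,0],[-1,0,0,0,0]]]'
python3 -c "
from h import *
goal((.5944,.1735,.304),-.044); snap('side','s7');snap('scene','c7')"
```

```text
time: 8.75
tool_pos: [0.4881, 0.1781, 0.3043]
tool_rot: [-0.489, 0.489, -0.511, 0.511]
contact_force: [0.3, -0.1, -2.6]
gripper_width: 0.115
t 8.75 tcp [0.4881 0.1781 0.3043] F [ 0.27 -0.09 -2.6 ] w 0.115
tool shift cm [-1.000e-02  3.000e-02  1.064e+01] rot deg [0.   0.01 0.  ]
```

View pics/s7.png

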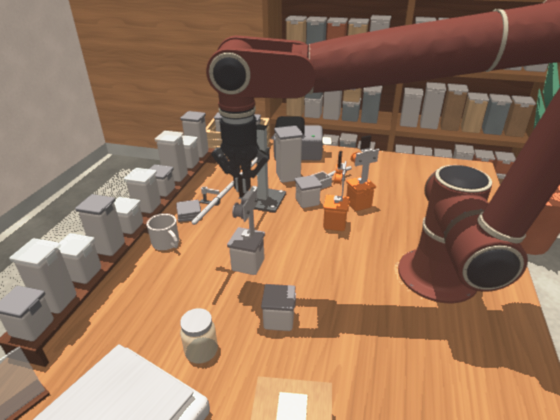

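View pics/c7.png

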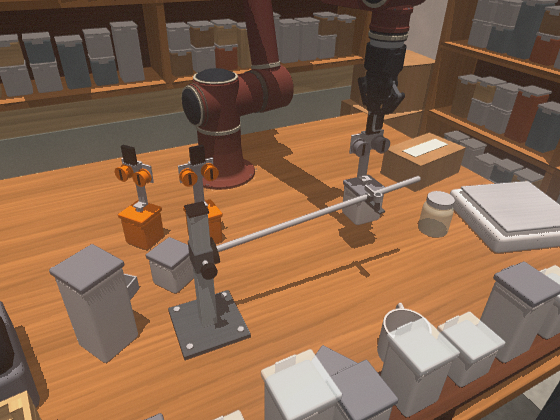

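```bash
python3 -m crank '[[[-1,0,0,1,0],[-1,0,0,2,0],[-1,0,0,2,0],[-1,0,0,2,0],[-1,0,0,2,0],[-1,0,0,1.6,0],[-1,0,0,0,0],[-1,0,0,0,0]]]'
python3 -c "
from h import *
goal((.5944,.1735,.304),-.044); snap('side','s8');snap('scene','c8');snap('wrist','w8')
import cv2
a=cv2.imread('pics/c8.png')[80:240,300:440];b=cv2.imread('pics/s8.png')[140:270,160:280]
cv2.imwrite('pics/z8.png',cv2.hconcat([cv2.resize(a,(400,457)),cv2.resize(b,(400,457))]))"
```

```text
time: 9.85
tool_pos: [0.5937, 0.1736, 0.3043]
tool_rot: [0.489, -0.489, 0.511, -0.511]
contact_force: [0.3, -0.0, -3.4]
gripper_width: 0.11
t 9.85 tcp [0.5937 0.1736 0.3043] F [ 0.35 -0.01 -3.41] w 0.11
tool shift cm [0.   0.03 0.07] rot deg [ 0.03  0.02 -0.  ]
```

View pics/z8.png

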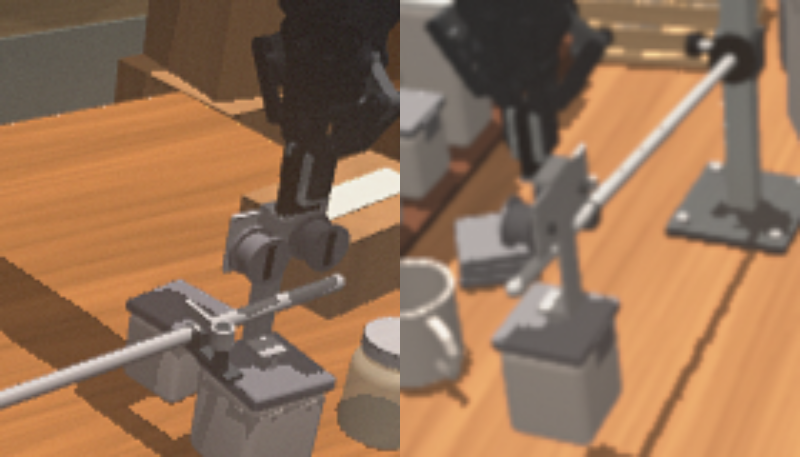

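View pics/w8.png

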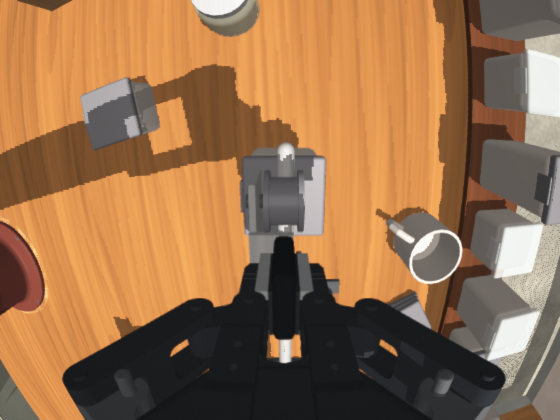

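```bash
python3 -m crank '[[[-1,0,0.4,0.07,0],[-1,0,0.5,0,0],[-1,0,0.3,0,0],[-1,0,0,0,0],[-1,0,0,0,0],[-1,0,0,0,0]]]'
python3 -m crank '[[[-1,0,0.1,0,0],[-1,0,0.1,0,0]]]'; python3 -m crank '[[[-1,0,0,0,0],[-1,0,0,0,0]]]'
python3 -m crank '[[[-1,0,0,0,0],[-1,0,0,0,0]]]';python3 -m crank '[[[-1,0,0.1,0,0],[-1,0,0,0,0]]]'
```

```text
time: 10.75
tool_pos: [0.5948, 0.1735, 0.2926]
tool_rot: [-0.489, 0.489, -0.511, 0.511]
contact_force: [-0.7, -0.4, -3.2]
gripper_width: 0.11
time: 11.0
tool_pos: [0.5947, 0.1735, 0.2903]
tool_rot: [-0.489, 0.489, -0.511, 0.511]
contact_force: [-0.9, 0.2, -4.2]
gripper_width: 0.106
time: 11.25
tool_pos: [0.5947, 0.1735, 0.2903]
tool_rot: [0.489, -0.489, 0.511, -0.511]
contact_force: [0.2, 0.3, -4.5]
gripper_width: 0.109
time: 11.5
tool_pos: [0.5947, 0.1735, 0.2904]
tool_rot: [-0.489, 0.489, -0.511, 0.511]
contact_force: [0.1, 0.3, -4.1]
gripper_width: 0.105
time: 11.75
tool_pos: [0.5946, 0.1735, 0.2891]
tool_rot: [0.489, -0.489, 0.511, -0.511]
contact_force: [-0.4, 0.2, -3.8]
gripper_width: 0.106
```

```bash
python3 -m crank '[[[-1,0,0.1,0,0],[-1,0,0,0,0]]]' | grep -E 'tool_pos|force'; python3 -m crank '[[[-1,0,0.1,0,0],[-1,0,0,0,0]]]'| grep -E 'tool_pos|force'
```

```text
tool_pos: [0.5946, 0.1735, 0.2881]
contact_force: [0.2, -1.1, -4.0]
tool_pos: [0.5946, 0.1735, 0.2872]
contact_force: [-0.0, -0.4, -3.8]
```

```bash
python3 -m crank '[[[-1,0,0.05,0,0],[-1,0,0,0,0]]]' | grep -E 'tool_pos|force'; python3 -m crank '[[[-1,0,0.05,0,0],[-1,0,0,0,0]]]'| grep -E 'tool_pos|force'
```

```text
tool_pos: [0.5946, 0.1735, 0.2868]
contact_force: [-0.3, -0.1, -3.0]
tool_pos: [0.5947, 0.1735, 0.2862]
contact_force: [0.2, 0.0, -4.2]
```

```bash
python3 -m crank '[[[-1,0,0.05,0,0],[-1,0,0,0,0]]]' | grep -E 'tool_pos|force'; python3 -m crank '[[[-1,0,0.05,0,0],[-1,0,0,0,0]]]'| grep -E 'tool_pos|force'
```

```text
tool_pos: [0.5947, 0.1735, 0.2857]
contact_force: [0.5, 0.1, -3.8]
tool_pos: [0.5947, 0.1735, 0.2852]
contact_force: [-0.9, 0.3, -3.8]
```

```bash
python3 -m crank '[[[-1,0,0.05,0,0],[-1,0,0,0,0]]]' | grep -E 'tool_pos|force'; python3 -m crank '[[[-1,0,0.05,0,0],[-1,0,0,0,0]]]'| grep -E 'tool_pos|force'
```

```text
tool_pos: [0.5946, 0.1735, 0.2847]
contact_force: [-0.3, 0.3, -4.2]
tool_pos: [0.5946, 0.1735, 0.2842]
contact_force: [1.2, -0.3, -4.5]
```

```bash
python3 -m crank '[[[-1,0,0.05,0,0],[-1,0,0,0,0]]]' | grep -E 'tool_pos|force'; python3 -m crank '[[[-1,0,0.05,0,0],[-1,0,0,0,0]]]'| grep -E 'tool_pos|force'
```

```text
tool_pos: [0.5946, 0.1735, 0.2837]
contact_force: [-0.4, 0.1, -4.1]
tool_pos: [0.5946, 0.1735, 0.2832]
contact_force: [0.1, 0.0, -4.7]
```

```bash
python3 -m crank '[[[-1,0,0.05,0,0],[-1,0,0,0,0]]]' | grep -E 'tool_pos|force'; python3 -m crank '[[[-1,0,0.05,0,0],[-1,0,0,0,0]]]'| grep -E 'tool_pos|force'
python3 -c "
from h import *
snap('side','s9');snap('scene','c9')
import cv2
a=cv2.imread('pics/c9.png')[120:220,330:430];b=cv2.imread('pics/s9.png')[150:250,170:270]
cv2.imwrite('pics/z9.png',cv2.hconcat([cv2.resize(a,(400,400)),cv2.resize(b,(400,400))]))"
```

```text
tool_pos: [0.5946, 0.1735, 0.2828]
contact_force: [-0.2, -0.5, -3.3]
tool_pos: [0.5947, 0.1735, 0.2823]
contact_force: [-0.0, -0.7, -3.3]
```

View pics/z9.png

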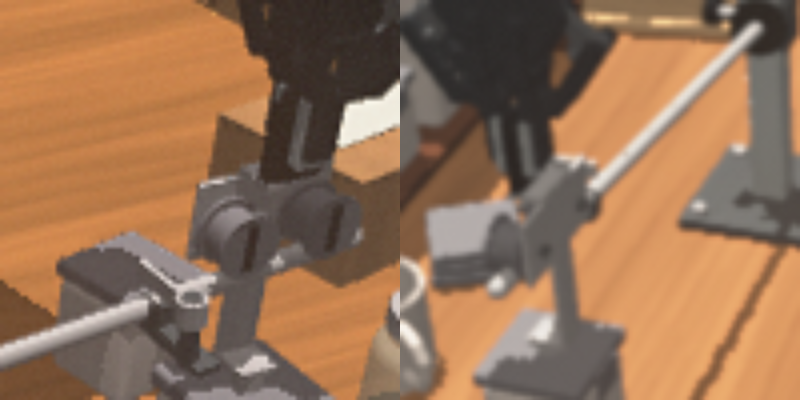

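The upper wheel, at about (350,225) in the left crop, has reached the tube and the force is starting to change. I'll continue in 0.5 mm steps.

```bash
python3 -m crank '[[[-1,0,0.05,0,0],[-1,0,0,0,0]]]' | grep -E 'tool_pos|force'; python3 -m crank '[[[-1,0,0,0,0]]]'| grep -E 'tool_pos|force'
```

```text
tool_pos: [0.5947, 0.1735, 0.2818]
contact_force: [0.4, 1.4, -3.0]
tool_pos: [0.5947, 0.1735, 0.2819]
contact_force: [0.4, 0.4, -2.8]
```

```bash
python3 -m crank '[[[-1,0,0.05,0,0],[-1,0,0,0,0]]]' | grep -E 'tool_pos|force'; python3 -m crank '[[[-1,0,0,0,0]]]'| grep -E 'tool_pos|force'
```

```text
tool_pos: [0.5947, 0.1735, 0.2814]
contact_force: [-0.5, -0.2, -2.9]
tool_pos: [0.5947, 0.1735, 0.2814]
contact_force: [-0.0, 0.1, -3.2]
```

```bash
python3 -m crank '[[[-1,0,0.05,0,0],[-1,0,0,0,0]]]' | grep -E 'tool_pos|force'; python3 -m crank '[[[-1,0,0,0,0]]]'| grep -E 'tool_pos|force'
```

```text
tool_pos: [0.5947, 0.1735, 0.2809]
contact_force: [0.2, 0.0, -1.8]
tool_pos: [0.5947, 0.1735, 0.2809]
contact_force: [-0.6, -0.6, -2.2]
```

```bash
python3 -m crank '[[[-1,0,0.05,0,0],[-1,0,0,0,0]]]' | grep -E 'tool_pos|force'; python3 -m crank '[[[-1,0,0,0,0]]]'| grep -E 'tool_pos|force'
```

```text
tool_pos: [0.5947, 0.1735, 0.2804]
contact_force: [0.3, -1.0, -2.1]
tool_pos: [0.5947, 0.1735, 0.2804]
contact_force: [-0.1, -0.0, -1.9]
```

```bash
python3 -m crank '[[[-1,0,0.05,0,0],[-1,0,0,0,0]]]' | grep -E 'tool_pos|force'; python3 -m crank '[[[-1,0,0.05,0,0],[-1,0,0,0,0],[-1,0,0,0,0]]]'| grep -E 'tool_pos|force'
python3 -c "
from h import *
snap('side','s10');snap('scene','c10');print(state()['ft_torque'],state()['contact_force'])
import cv2
a=cv2.imread('pics/c10.png')[120:220,330:430];b=cv2.imread('pics/s10.png')[150:250,170:270]
cv2.imwrite('pics/z10.png',cv2.hconcat([cv2.resize(a,(400,400)),cv2.resize(b,(400,400))]))"
```

```text
tool_pos: [0.5947, 0.1735, 0.2799]
contact_force: [0.0, -0.1, -1.3]
tool_pos: [0.5947, 0.1735, 0.2794]
contact_force: [-1.0, 0.3, -2.3]
[ 0.06173824  0.0179883  -0.06067797] [ 0.09900466 -0.40516912 -0.93907559]
```

View pics/z10.png

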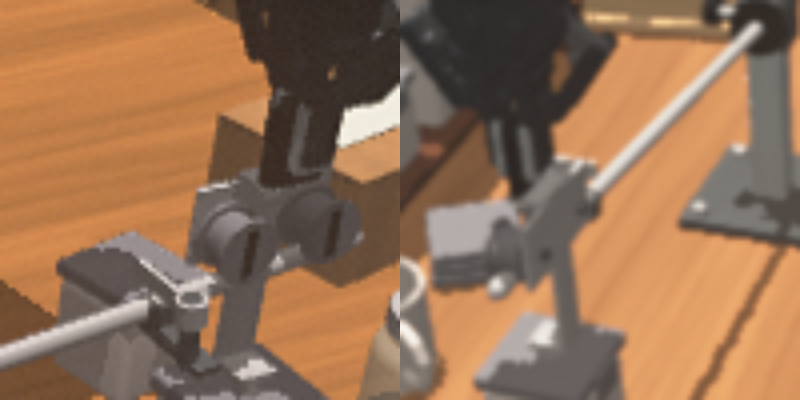

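```bash
python3 -m crank '[[[-1,0,0.05,0,0],[-1,0,0,0,0],[-1,0,0,0,0]]]' | grep -E 'tool_pos|force'; python3 -m crank '[[[-1,0,0.05,0,0],[-1,0,0,0,0],[-1,0,0,0,0]]]'| grep -E 'tool_pos|force'
```

```text
tool_pos: [0.5947, 0.1735, 0.2789]
contact_force: [0.9, -0.2, -1.1]
tool_pos: [0.5947, 0.1735, 0.2784]
contact_force: [0.7, -2.0, -0.2]
```

```bash
python3 -m crank '[[[-1,0,0.05,0,0],[-1,0,0,0,0],[-1,0,0,0,0]]]' | grep -E 'tool_pos|force'; python3 -m crank '[[[-1,0,0,0,0]]]'| grep -E 'tool_pos|force'
python3 -c "
from h import *
snap('side','s11');snap('scene','c11')
import cv2
a=cv2.imread('pics/c11.png')[140:260,330:430];b=cv2.imread('pics/c8.png')[140-8:260-8,330:430]
cv2.imwrite('pics/z11.png',cv2.hconcat([cv2.resize(a,(400,480)),cv2.resize(b,(400,480))]))"
```

```text
tool_pos: [0.5947, 0.1735, 0.2779]
contact_force: [-0.1, 0.5, -0.1]
tool_pos: [0.5947, 0.1735, 0.2779]
contact_force: [0.3, -0.4, -0.1]
```

View pics/z11.png

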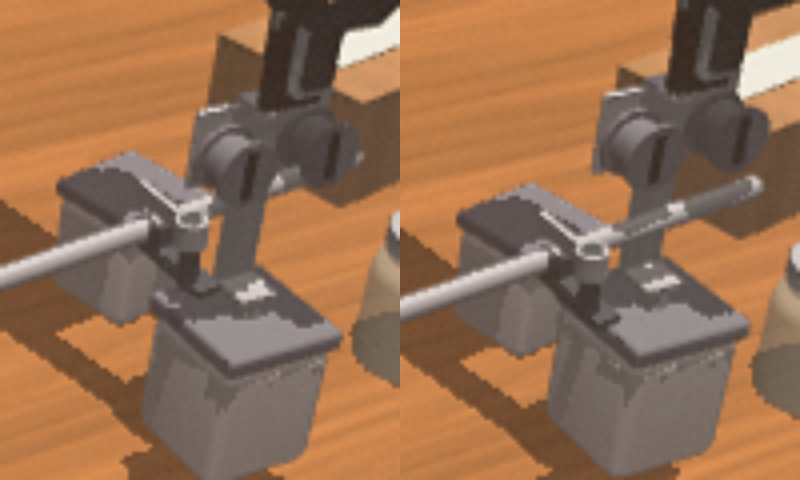

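```bash
python3 -c "
from h import *
import cv2
a=cv2.imread('pics/c11.png')[155:205,365:430];cv2.imwrite('pics/z12.png',cv2.resize(a,None,fx=10,fy=10,interpolation=cv2.INTER_CUBIC))
b=cv2.imread('pics/s11.png')[165:265,180:260];cv2.imwrite('pics/z13.png',cv2.resize(b,None,fx=6,fy=6,interpolation=cv2.INTER_CUBIC))
"
```

```text
(no output)
```

View pics/z12.png

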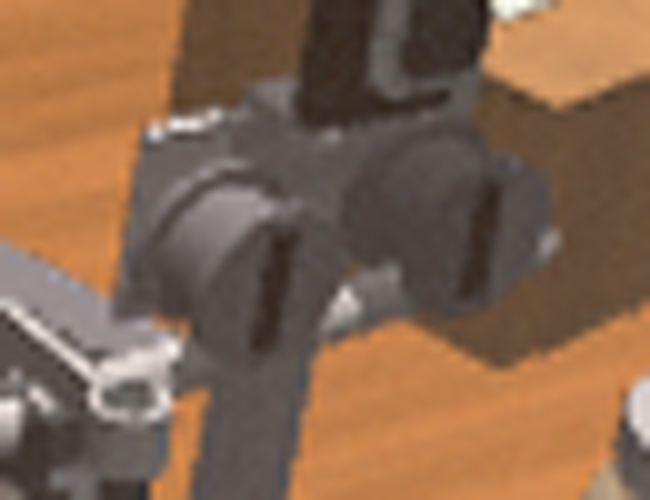

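View pics/z13.png

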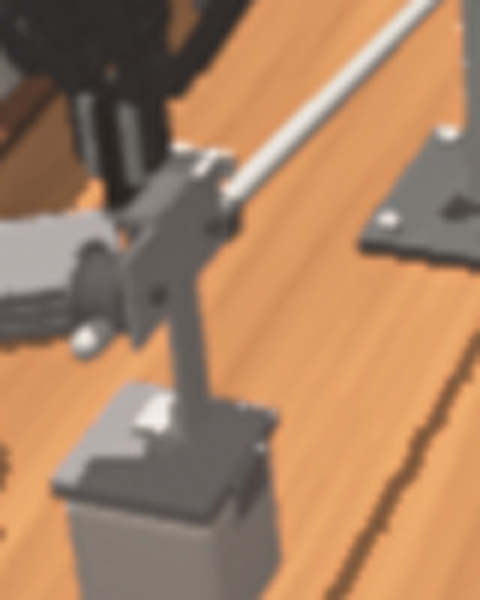

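```bash
python3 - <<'E'
from h import *
L=.037
pts=np.array([(-L,-L,.09),(L,-L,.09),(L,L,.09),(.016,-.026,.186),(.016,.026,.186)])
for t,x,y,z in(('c8',.5937,.1736,.3043),('c11',.5947,.1735,.2779)):
    d=load(t); P=fr(x,y,-.044,pts); P[:,2]+=z-.2247; print(t,proj(d,P).round(1).tolist())
E
python3 -c "
import cv2
a=cv2.imread('pics/c8.png')[135:255,340:425];b=cv2.imread('pics/c11.png')[150:270,340:425]
r=lambda a:cv2.resize(a,(395,558),interpolation=cv2.INTER_CUBIC)
cv2.imwrite('pics/z14.png',cv2.hconcat([r(a),r(b)]))"
```

```text
c8 [[370.1, 201.8], [391.3, 219.9], [420.1, 211.8], [397.2, 172.7], [418.3, 167.8]]
c11 [[368.7, 212.1], [389.5, 230.6], [417.9, 222.4], [395.2, 184.6], [416.0, 179.5]]
```

View pics/z14.png

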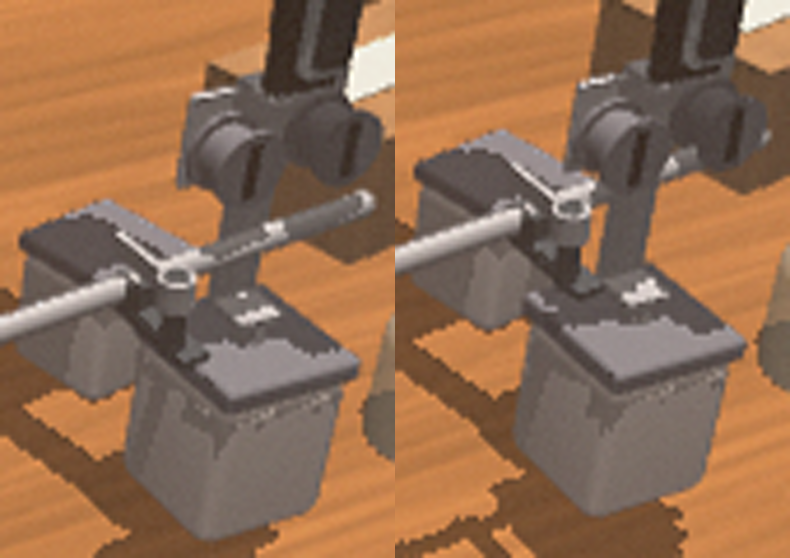

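```bash
python3 -c "
from h import *
import cv2
d=snap('wrist','w11'); s=state(); print(s['contact_force'],s['ft_torque'],s['joint_efforts'])
a=cv2.imread('pics/w11.png')[130:250,225:345];b=cv2.imread('pics/w8.png')[130:250,225:345]
r=lambda a:cv2.resize(a,(400,400),interpolation=cv2.INTER_CUBIC)
cv2.imwrite('pics/z15.png',cv2.hconcat([r(b),r(a)]))"
```

```text
[ 0.00868879  0.72134745 -0.7316836 ] [ 0.06038153 -0.05352859  0.00485131] [ 1.17168361e-01 -3.85126054e+01 -3.77991164e+01 -2.81965494e-02
  1.72400451e-02 -2.26392531e-04]
```

View pics/z15.png

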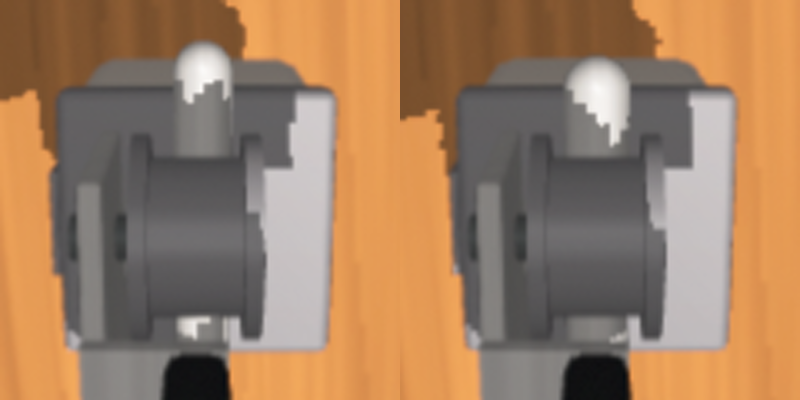

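```bash
python3 - <<'E'
from h import *
import cv2
def cen(t,u):
    g=cv2.cvtColor(load(t)['frame'],cv2.COLOR_RGB2HSV).astype(float)
    col=g[:,u]; 
    w=((col[150:260,1]<70)&(col[150:260,2]>110)); r=np.where(w)[0]+150
    return r.min(),r.max(),len(r)
for t in('scene0','c8','c10','c11'):
    print(t,[cen(t,u) for u in (300,320,330,340)])
d=load('scene0'); print(proj(d,fr(.5773,-.2481,-.0443,[(0,.3,.211),(0,.3,.209),(0,.47,.2288),(0,.47,.2268)])))
# subpixel: shift of tube via phase on strip
A=[cv2.cvtColor(load(t)['frame'],cv2.COLOR_RGB2GRAY).astype(np.float32) for t in('scene0','c8','c9','c10','c11')]
def sub(g,u):
    # centroid of brightness gradient edge: fit template
    return g[:,u]
for u0,u1,v0,v1 in((240,256,225,250),(270,290,212,240),(300,318,200,230),(320,338,195,224)):
    T=A[1][v0+4:v1-4,u0+0:u1]
    out=[]
    for g in A:
        best=[]
        for dy in np.arange(-3,3.01,.1):
            M=np.float32([[1,0,0],[0,1,-dy]]); s=cv2.warpAffine(g,M,(560,420),flags=cv2.INTER_LINEAR)
            best.append(((s[v0+4:v1-4,u0:u1]-T)**2).mean())
        out.append(round(np.arange(-3,3.01,.1)[int(np.argmin(best))],1))
    print((u0,u1),out)
E
```

```text
scene0 [(np.int64(217), np.int64(221), 5), (np.int64(210), np.int64(214), 5), (np.int64(207), np.int64(211), 5), (np.int64(203), np.int64(207), 5)]
c8 [(np.int64(217), np.int64(221), 5), (np.int64(210), np.int64(214), 5), (np.int64(206), np.int64(211), 6), (np.int64(203), np.int64(207), 5)]
c10 [(np.int64(217), np.int64(222), 6), (np.int64(210), np.int64(214), 5), (np.int64(206), np.int64(211), 6), (np.int64(203), np.int64(207), 5)]
c11 [(np.int64(217), np.int64(222), 6), (np.int64(210), np.int64(215), 6), (np.int64(206), np.int64(211), 6), (np.int64(203), np.int64(207), 5)]
[[348.5948138  203.21621958]
 [348.48561787 204.06843386]
 [418.77086889 178.55723433]
 [418.58140105 179.391385  ]]
(240, 256) [np.float64(0.3), np.float64(0.0), np.float64(0.0), np.float64(0.1), np.float64(0.1)]
(270, 290) [np.float64(0.2), np.float64(0.0), np.float64(0.0), np.float64(0.1), np.float64(0.1)]
(300, 318) [np.float64(0.0), np.float64(0.0), np.float64(0.1), np.float64(0.2), np.float64(0.2)]
(320, 338) [np.float64(-0.2), np.float64(0.0), np.float64(0.0), np.float64(0.2), np.float64(0.3)]
```

```bash
python3 -m crank '[[[-1,0.4,0.042,0,0],[-1,0.4,0.042,0,0],[-1,0.4,0.042,0,0],[-1,0,0,0,0]]]' | grep -E 'tool_pos|force'; python3 -m crank '[[[-1,0.4,0.042,0,0],[-1,0.4,0.042,0,0],[-1,0,0,0,0],[-1,0,0,0,0]]]'| grep -E 'time|tool_pos|force'
```

```text
tool_pos: [0.5942, 0.161, 0.2765]
contact_force: [0.4, -1.5, 0.2]
time: 19.48
tool_pos: [0.5938, 0.1535, 0.2757]
contact_force: [0.2, 0.1, 0.2]
```

```bash
python3 -m crank '[[[-0.9,0,0,0,0],[-0.9,0,0,0,0]]]' | grep -E 'width|force'; python3 -m crank '[[[-0.84,0,0,0,0],[-0.84,0,0,0,0]]]'| grep -E 'width|force'
python3 -m crank '[[[-0.81,0,0,0,0],[-0.81,0,0,0,0]]]' | grep -E 'width|force'; python3 -m crank '[[[-0.8,0,0,0,0],[-0.8,0,0,0,0]]]'| grep -E 'time|tool_pos|width|force'
```

```text
contact_force: [0.3, -0.1, -0.6]
gripper_width: 0.103
contact_force: [-0.4, -0.7, -0.1]
gripper_width: 0.103
contact_force: [-0.4, -0.4, -0.1]
gripper_width: 0.109
time: 20.48
tool_pos: [0.5938, 0.1535, 0.2757]
contact_force: [-0.4, -0.3, -0.1]
gripper_width: 0.108
```

```bash
python3 -m crank '[[[-0.78,0,0,0,0]]]' | grep -E 'width|force'; python3 -m crank '[[[-0.77,0,0,0,0]]]'| grep -E 'width|force';python3 -m crank '[[[-0.76,0,0,0,0]]]'| grep -E 'width|force'
python3 -c "
from h import *
snap('scene','c12');snap('wrist','w12');snap('side','s12')
import cv2
b=cv2.imread('pics/c12.png')[150:270,320:405]; a=cv2.imread('pics/w12.png')[130:250,225:345]
cv2.imwrite('pics/z16.png',cv2.hconcat([cv2.resize(b,(395,500),interpolation=cv2.INTER_CUBIC),cv2.resize(a,(395,500))]))"
```

```text
contact_force: [-0.7, -0.4, -0.2]
gripper_width: 0.106
contact_force: [0.2, 0.2, -0.0]
gripper_width: 0.112
contact_force: [-0.6, -0.1, -0.1]
gripper_width: 0.12
```

View pics/z16.png

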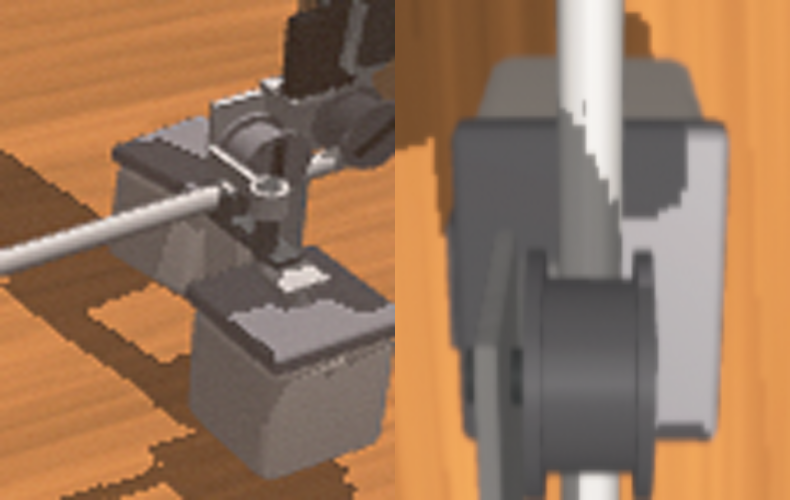

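```bash
python3 -m crank '[[[-0.65,0,0,0,0],[-0.65,0.5,0.05,0,0],[-0.65,0.5,0.05,0,0],[-0.65,0,0,0,0]]]' 
python3 -c "
from h import *
snap('scene','c13');snap('wrist','w13')
import cv2
b=cv2.imread('pics/c13.png')[130:250,320:405]; a=cv2.imread('pics/w13.png')[130:360,205:365]
cv2.imwrite('pics/z17.png',cv2.hconcat([cv2.resize(b,(395,560),interpolation=cv2.INTER_CUBIC),cv2.resize(a,(395,560))]))"
```

```text
time: 21.5
tool_pos: [0.5934, 0.143, 0.2747]
tool_rot: [-0.489, 0.489, -0.511, 0.511]
contact_force: [-0.8, 0.4, -0.3]
gripper_width: 0.173
```

View pics/z17.png

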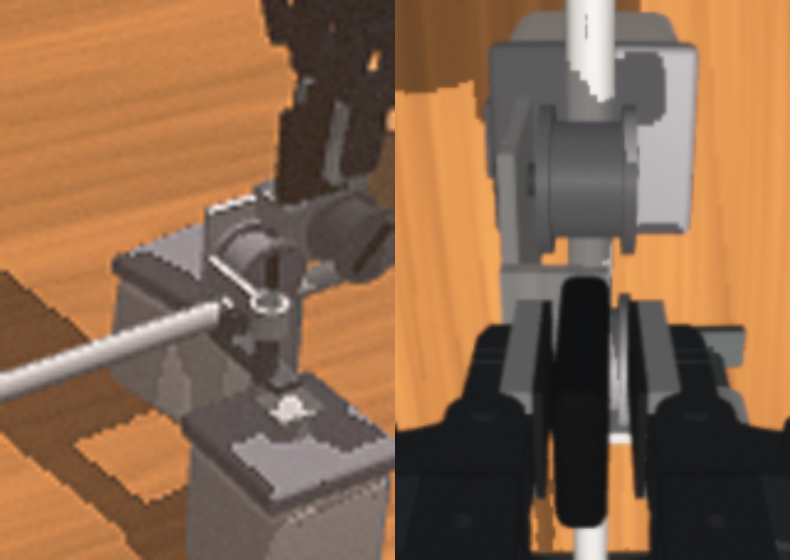

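```bash
python3 -m crank '[[[-0.65,0.3,0.03,-0.12,0],[-0.7,0,0,0,0],[-0.75,0,0,0,0],[-0.8,0,0,0,0],[-0.9,0,0,0,0],[-1,0,0,0,0],[-1,0,0,0,0]]]'; python3 -m crank '[[[-1,0,0,0,0]]]'
```

```text
time: 22.48
tool_pos: [0.5921, 0.1406, 0.2745]
tool_rot: [-0.489, 0.489, -0.511, 0.511]
contact_force: [-0.0, -0.1, 0.5]
gripper_width: 0.108
time: 22.6
tool_pos: [0.5921, 0.1406, 0.2744]
tool_rot: [0.489, -0.489, 0.511, -0.511]
contact_force: [-0.1, 0.3, -0.1]
gripper_width: 0.104
```

```bash
python3 -m crank '[[[-1,0.4,0.041,0,0],[-1,0.4,0.041,0,0],[-1,0.4,0.041,0,0]]]' | grep -E 'tool_pos|force'; python3 -m crank '[[[-1,0.4,0.041,0,0],[-1,0.4,0.041,0,0],[-1,0.4,0.041,0,0]]]'| grep -E 'time|tool_pos|force'
```

```text
tool_pos: [0.5918, 0.1304, 0.2739]
contact_force: [1.8, 7.3, 1.4]
time: 23.35
tool_pos: [0.5908, 0.1182, 0.2724]
contact_force: [-0.1, 5.4, 2.2]
```

```bash
python3 -m crank '[[[-1,0.4,0.02,0,0],[-1,0.4,0.035,0,0],[-1,0.4,0.041,0,0]]]' | grep -E 'tool_pos|force'; python3 -c "
from h import *
snap('scene','c14');snap('wrist','w14')"; python3 -m crank '[[[-1,0.4,0.035,0,0],[-1,0.4,0.041,0,0]]]'| grep -E 'time|tool_pos|force'
```

```text
tool_pos: [0.5901, 0.1048, 0.2712]
contact_force: [-2.6, 1.3, 1.3]
time: 24.08
tool_pos: [0.59, 0.0964, 0.2702]
contact_force: [-0.6, 1.5, 0.3]
```

View pics/c14.png

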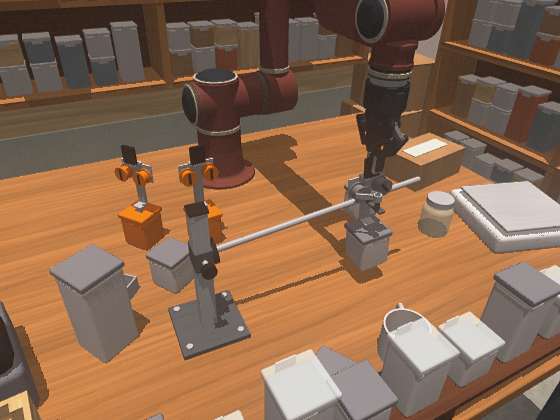

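View pics/w14.png

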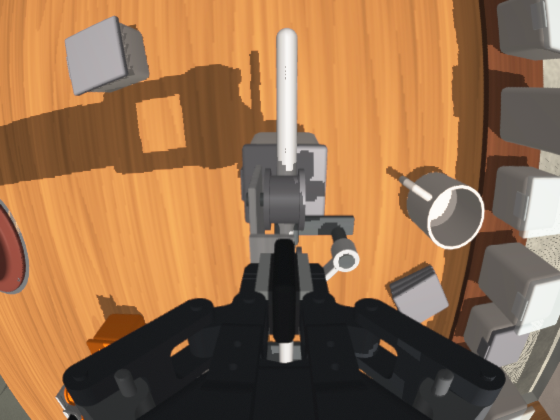

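```bash
python3 -m crank '[[[-1,0.4,0.041,0,0],[-1,0.4,0.041,0,0],[-1,0.4,0.041,0,0]]]' | grep -E 'tool_pos|force'; python3 -m crank '[[[-1,0.4,0.041,0,0],[-1,0.4,0.041,0,0],[-1,0.4,0.041,0,0]]]'| grep -E 'time|tool_pos|force'
```

```text
tool_pos: [0.5896, 0.0843, 0.269]
contact_force: [-0.9, 1.8, 0.7]
time: 24.82
tool_pos: [0.5891, 0.0726, 0.2679]
contact_force: [-1.5, 2.9, 3.1]
```

```bash
python3 -m crank '[[[-1,0.4,0.01,0,0],[-1,0.4,0.035,0,0]]]' | grep -E 'tool_pos|force'; python3 -m crank '[[[-1,0.4,0.035,0,0],[-1,0.4,0.04,0,0]]]'| grep -E 'time|tool_pos|force'
```

```text
tool_pos: [0.5889, 0.0652, 0.2675]
contact_force: [-0.5, 5.5, 2.0]
time: 25.32
tool_pos: [0.5885, 0.0568, 0.2667]
contact_force: [-1.2, 4.6, 2.7]
```

```bash
python3 -m crank '[[[-1,0.4,0.01,0,0],[-1,0.4,0.03,0,0]]]' | grep -E 'tool_pos|force'; python3 -m crank '[[[-1,0.4,0.035,0,0],[-1,0.4,0.04,0,0]]]'| grep -E 'time|tool_pos|force'
```

```text
tool_pos: [0.5878, 0.048, 0.266]
contact_force: [-1.1, 2.7, 1.5]
time: 25.82
tool_pos: [0.5876, 0.0401, 0.2653]
contact_force: [-1.7, 1.7, 1.1]
```

```bash
python3 -m crank '[[[-1,0.4,0.03,0,0],[-1,0.4,0.04,0,0]]]' | grep -E 'tool_pos|force'; python3 -m crank '[[[-1,0,0,0,0]]]'| grep -E 'time|tool_pos|force'
python3 -c "
from h import *
snap('scene','c15');snap('wrist','w15')"
```

```text
tool_pos: [0.5873, 0.0324, 0.2647]
contact_force: [-1.0, 2.9, 1.3]
time: 26.2
tool_pos: [0.5872, 0.0319, 0.2646]
contact_force: [-1.5, -0.0, 0.3]
```

View pics/w15.png

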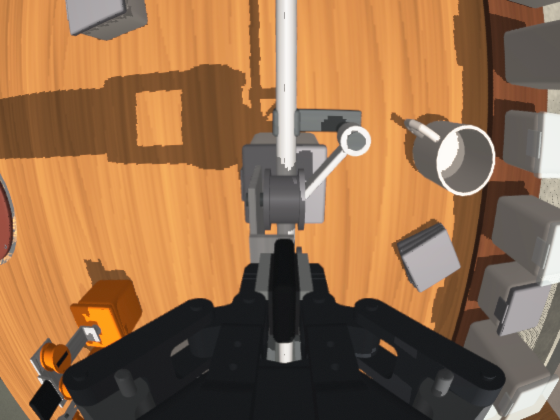

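View pics/c15.png

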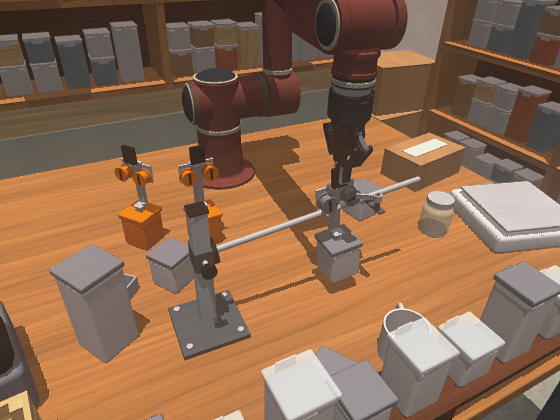

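```bash
python3 -m crank '[[[-1,0.4,0.035,0,0],[-1,0.4,0.04,0,0],[-1,0.4,0.04,0,0]]]' | grep -E 'tool_pos|force'; python3 -m crank '[[[-1,0.4,0.03,0,0],[-1,0.4,0.04,0,0],[-1,0.4,0.03,0,0],[-1,0.4,0.035,0,0],[-1,0,0,0,0]]]'| grep -E 'time|tool_pos|force'
python3 -c "
from h import *
snap('scene','c16');snap('wrist','w16')"
```

```text
tool_pos: [0.5868, 0.0208, 0.2637]
contact_force: [-1.2, 2.3, 2.4]
time: 27.3
tool_pos: [0.5861, 0.0042, 0.2622]
contact_force: [-1.6, -0.8, 1.6]
```

View pics/w16.png

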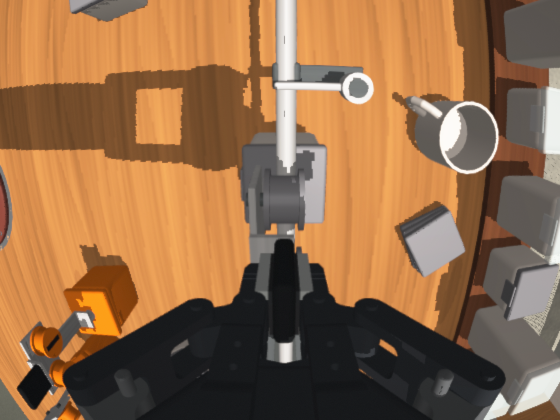

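```bash
python3 -m crank '[[[-1,0,-0.03,-0.08,0],[-1,0,0,0,0]]]' | grep -E 'tool_pos|force'; python3 -m crank '[[[0.2,0,0,0,0],[0.2,0,0,0,0],[0.2,0,0,0,0]]]'
python3 -c "
from h import *
snap('scene','c17');snap('wrist','w17')"
```

```text
tool_pos: [0.5854, 0.0048, 0.2625]
contact_force: [-0.5, -1.0, 0.6]
time: 28.02
tool_pos: [0.5853, 0.0049, 0.2624]
tool_rot: [0.489, -0.489, 0.511, -0.511]
contact_force: [0.3, 0.2, 0.5]
gripper_width: 0.599
```

View pics/c17.png

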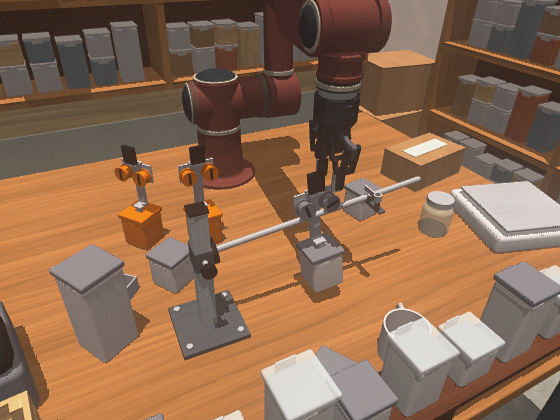

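View pics/w17.png

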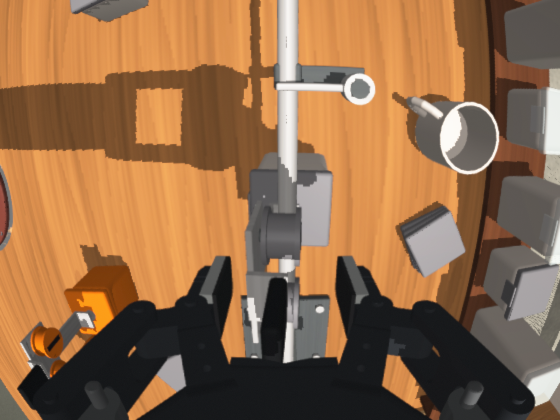

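It's rolling freely. I'll raise the open gripper clear while it rolls.

```bash
python3 -m crank '[[[0.2,0,-3,0,0],[0.2,0,-4,0,0],[0.2,0,-4,0,0],[0.2,0,-3,0,0],[0.2,0,0,0,0],[0.2,0,0,0,0],[0.2,0,0,0,0],[0.2,0,0,0,0]]]'
python3 -c "
from h import *
snap('scene','c18')"; python3 -m crank '[[[0.2,0,0,0,0],[0.2,0,0,0,0],[0.2,0,0,0,0],[0.2,0,0,0,0],[0.2,0,0,0,0],[0.2,0,0,0,0],[0.2,0,0,0,0],[0.2,0,0,0,0]]]'
python3 -m crank '[[[0.2,0,0,0,0],[0.2,0,0,0,0],[0.2,0,0,0,0],[0.2,0,0,0,0],[0.2,0,0,0,0],[0.2,0,0,0,0],[0.2,0,0,0,0],[0.2,0,0,0,0]]]'
python3 -c "
from h import *
snap('scene','c19');snap('side','s19');snap('wrist','w19')"
```

```text
time: 29.12
tool_pos: [0.585, 0.0048, 0.4009]
tool_rot: [0.488, -0.489, 0.511, -0.51]
contact_force: [-0.1, -0.0, -0.2]
gripper_width: 0.598
time: 30.18
tool_pos: [0.5853, 0.0048, 0.4025]
tool_rot: [0.489, -0.489, 0.511, -0.511]
contact_force: [0.2, 0.4, -0.2]
gripper_width: 0.602
time: 31.18
tool_pos: [0.5853, 0.0048, 0.4025]
tool_rot: [0.489, -0.489, 0.511, -0.511]
contact_force: [0.3, -0.5, -0.2]
gripper_width: 0.599
```

View pics/c18.png

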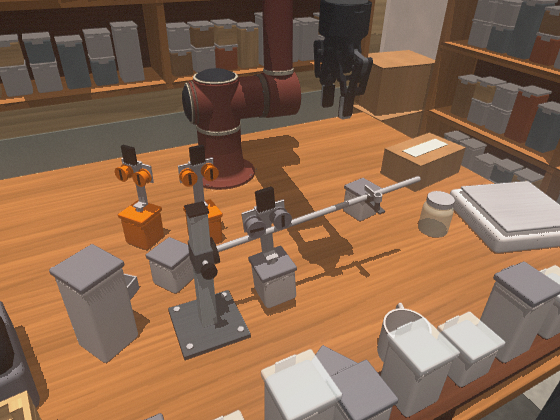

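View pics/c19.png

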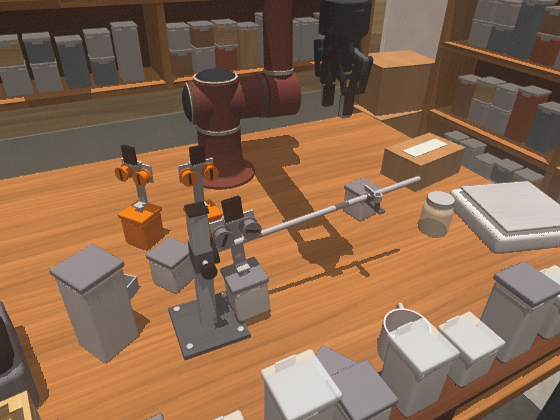

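View pics/w19.png

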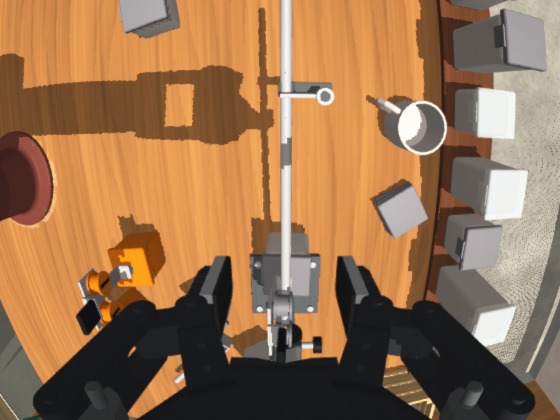

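```bash
python3 -m crank '[[[0.2,0,0,0,0],[0.2,0,0,0,0],[0.2,0,0,0,0],[0.2,0,0,0,0],[0.2,0,0,0,0],[0.2,0,0,0,0],[0.2,0,0,0,0],[0.2,0,0,0,0]]]' | head -1
python3 -c "
from h import *
import cv2
snap('scene','c20');snap('side','s20');snap('wrist','w20')
A=load('c19')['frame'].astype(int);B=load('c20')['frame'].astype(int)
print('diff',np.abs(A-B).max(), np.abs(A-B)[180:330,200:290].mean())
p=(.5768,-.247,-.0443)
for n in('c20','s20'): print(n,proj(load(n),fr(*p,[(0,.07,.205+.066-.011+.02),(0,.07,.205+.066-.011-.02)])).round(1).tolist())
a=cv2.imread('pics/c20.png')[190:330,180:290];b=cv2.imread('pics/s20.png')[110:250,200:310]
cv2.imwrite('pics/z20.png',cv2.hconcat([cv2.resize(a,(400,509)),cv2.resize(b,(400,509))]))"
```

```text
time: 32.33
diff 23 1.8078271604938272
c20 [[237.6, 197.9], [238.4, 217.3]]
s20 [[252.5, 134.5], [253.1, 146.5]]
```

View pics/z20.png

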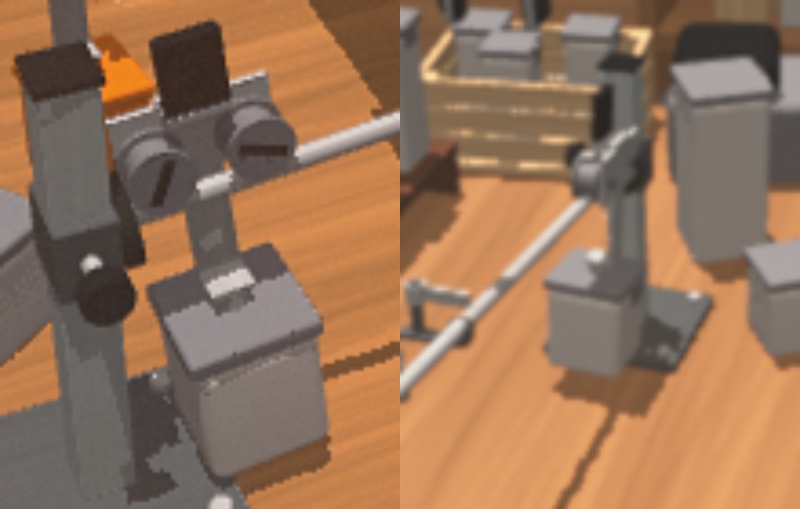

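```bash
python3 -c "
from h import *
print(state()['contact_force']); print(job_done())"
```

```text
[-0.45592184  0.1620745   0.57054902]
the job is handed in; nothing more can be done
None
```

The canister with the roller hanger is hanging at the rubber stop with the gate shut behind it, and I handed the job in at about 32 s of the 64 s allowed. `job_done()` gave no verdict.

- **Loading:** I gripped the tab, brought the hook in over the tube at about y = 420 mm and lowered it by feel. The rail ended up carrying about 4 N, nearly all the weight, while I still held it.
- **Regrip:** The tool stays vertical while the tube slopes 6 degrees, so at first only the upper wheel touched. I slid it to just uphill of the gate and loosened the jaws little by little so that both wheels settled. It rolled about 1 cm, apparently as far as the gate, and I gripped it again there.
- **Through the gate:** I pushed it down the slope while watching the force. The highest rail load I estimated was about 7 N, against the limit of 16 N.
- **Release:** I let go at about y = 250 mm, once the gate had already sprung shut. The pictures show it rolling on by itself.

**Last checks:**
- Two scene pictures about 1 s apart differ only by image noise, so the hanger is at rest.
- The gate is shut, and the gripper is open and well clear, reading no contact force.
- The other canisters, the jar and the scoop look unmoved; I did not measure them again.

**Uncertain points:**
- **Final position:** it measured a few mm lower than expected. Allowing for the hanger's 6 degree lean on the slope, the grip tab is at roughly y = 60 mm, inside the 55 to 85 mm window but near its lower edge.
- **Tube deflection:** during loading the tool went down about 5 mm while the rail load rose only about 4 N, more than the stated stiffness explains. The pictures suggested a little more tube deflection than 4 N should give, so the force there could have been somewhat higher than I read.

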